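Stop the laser cutter, reset it and show the cut cable comb to the camera

ROBOT

A 7-joint arm with a two-finger parallel gripper is mounted at the origin on a cart in front of the work surface, level with it; the furniture and walls round the work are solid. World frame = base frame: x ahead of the robot, y to its left, z up, the work surface at z = 0. Lengths are in m, angles in degrees, forces in N, time in s.
With the tool pointing down it reaches from about 0.425 to 0.875 m from the base axis. Payload 4.7 kg.
Tool frame: the origin (TCP) lies on the mounting face of the last link; the fingertips stand 182 mm ahead of it and the grasp point (between the pads) lies 164 mm ahead of it (env.nose_length is the z of the fingertips in the tool frame, in m); z points along the fingers, y is the line along which they close (so a half turn about z gives the same grasp; the last joint's range is limited). The gripper opens to 87 mm and grips with 3 to 60 N. Pads are 19 mm wide; open, the fingers measure 117 mm over their backs; the gripper's body (75 mm by 190 mm) begins 51 mm behind the grasp point.
Start: joints at [-70.64, 18.392, -4.016, 83.108, 1.295, 78.541, -3.26], TCP at [0.207, 0.616, 0.405] pointing down, gripper open.
Joint ranges: [-163.93, 163.93], [-17.29, 119.83], [-79.2, 71.16], [3.27, 140.29], [-89.18, 269.18], [5.43, 117.66], [-154.24, 154.24]. Speed limits (degrees/s): [147.25, 147.25, 180, 180, 180, 180, 180].

INTERFACE

Orientations are given as [roll, pitch, yaw] about the fixed x, y, z axes, in that order (R = Rz(yaw) Ry(pitch) Rx(roll)).
In Python, from workcell import env gives the robot as it stands.
- The arm moves only by the shell command python3 -m jog 'ROWS'. ROWS is JSON, a list of rows, each a list of 7 numbers: the opening, from -1 (shut) to 1 (fully open), then the shift along the tool's x, y, z in m, then the turn, a rotation vector about the tool's x, y, z in degrees. In form: [[grip, tx, ty, tz, ax, ay, az], ...]. A call has 1 to 8 rows; each row is the pose to reach, as a shift and turn from the pose commanded when the call began, along the tool's axes at that moment; what a row does not reach only later rows make up. A row lasts 1/12 s, in which the tool goes at most 41.7 mm and 7.16 degrees, less where a joint would pass 70% of its speed; a pose out of reach is approached as far as the arm can. A call with a gripper value outside its range is refused whole. The fingers move at their own pace and stop on an object; the grip force is fixed at half the most. Time passes only in rows, so rows that repeat a pose let the fingers close. It gives the time, the measured TCP pose, the force, the opening and the grip force at its end, in the units of the state.
- env.state(): the state, without advancing time (a new reading comes with each control period).
- env.snapshot(name): name is "scene" or "top" or "wrist"; returns a dict with "image" (420x560x3 uint8, blue, green, red), "camera_matrix" (3x3 intrinsics, pixels), "extrinsics" (4x4, takes a point from camera to world coordinates). Camera axes: x right, y up, looking along -z (the intrinsics and any distortion apply to the point x, -y, -z); pixel columns grow to the right and rows downward; lengths in m; the calibration is good to about 2 mm. A picture is of the moment at which its call begins. There is no depth.
- env.job_done(): hands the job in; it is judged then, once.
The state is a dict: "t": time; "q": joint angles; "dq": joint speeds; "joint_torque": joint torques, N m; "tcp_pos": TCP position; "tool_rot": TCP orientation; "ft_force": force on the tool from outside, world axes, zero at the start; "ft_torque": the same for the moment, N m; "width": opening from 0.0 (shut) to 1.0 (fully open); "grip_force": force on a finger pad.
Only numpy, scipy, OpenCV 4.12 (cv2) and the standard library are available. Lean on these libraries where they do the work, as an engineer would, in place of code of your own. Each camera call takes 0.05 s, during which the arm holds its last target. There are 200 camera calls.

TASK

The small laser cutter has finished its cut but is still armed: push its mushroom stop button fully down so that it latches, then turn the button clockwise until it comes fully up again, which restarts the controller idle. Then take the five-toothed cable comb off the cutting bed, leaving the other two cut parts as they lie and the camera untouched, and hold the comb's underside up to the inspection camera to be checked for scorch marks: 15 cm in front of the lens, centred, square to the lens and with its long side level. Finish while holding it still there in the air; do not put it down or let go.

Things in the scene. Friction and masses are not known exactly. Their poses are not given: they have to be found in the camera images.
- engraver: Open-frame desktop laser cutter, 300 mm deep (its x) by 340 mm wide (its y), fixed to the desk. Origin under the middle of the frame on the desk, x away from the robot, y left, z up. Aluminium rails, tops 44 mm above the desk, black corner blocks 46 mm. A grey control box, 70 x 64 x 42 mm high, stands outside the left rail at x -0.045, y +0.204 and carries the stop button.
- bed_mid (a point): Middle of the cutting bed, at the top of its upright steel blades, 26 mm above the desk. The bed reaches 84 mm to front and back and 135 mm to either side of it. The three cut parts lie on it in a row from left to right, in any order, 85 mm apart.
- laser (a point): Tip of the laser's nozzle, 36 mm above the desk. The gantry is parked at the back of the cutter: behind x +0.07 of the cutter's frame, up to 90 mm above the desk, with a motor 122 mm high at its left end; the laser module at the right stands out to x +0.05 and is 112 mm high.
- stop_top (a point): Centre of the crown of the mushroom stop button on the control box: black round head, 40 mm diameter, 18 mm high, its upright rim from 3 to 13 mm above its underside, three turn arrows on top. Crown 74 mm above the desk when up, 66 mm when latched down; so 14 or 6 mm of free height between head and box. z up.
- stop_push (a joint): Travel of the stop button: 0 up, 0.008 m fully down; pushing it down takes about 5 N and it stays down until turned.
- stop_turn (a joint): Turn of the mushroom head: 0 at rest, up to 0.75 rad clockwise seen from above; a weak spring turns it back when let go. A cam lifts the latched head as it turns, 1.2 mm per 0.1 rad, fully up at about 0.7 rad, so let the hand rise with it, 8 mm in all. Grip the head across its rim; once let go it stays up.
- comb: The cable comb: plywood, 90 mm long (its x), 36 mm wide (its y), 12 mm thick, about 25 g. A 17 mm wide spine along the -y side; five teeth, 12 mm wide and 7.5 mm apart, point to +y, the middle one at mid-length. Origin at the centre of the underside, z up. Lies flat on the blades, long side roughly front to back, room for fingers on both sides; grip over the width at mid-length.
- hook: Another cut part, not to be taken: plywood L-shaped hook, 90 x 36 x 12 mm, one long arm and one short; lies flat on the bed.
- ring: Another cut part, not to be taken: plywood ring, 60 mm outside, 34 mm inside diameter, 12 mm thick; lies flat on the bed.
- webcam: Inspection camera's stand, fixed on the thin desk pad: round foot of 72 mm diameter with a post and the camera head on it, 110 mm high overall; origin at the centre of the foot on the desk, -x the horizontal direction in which the camera looks (roughly towards the robot), z up.
- cam_head: The camera head, a black rounded block 70 x 34 x 24 mm with a round lens of 27 mm; origin at the centre of the front of the lens, 90 mm above the desk and 6 mm in front of the stand's origin. Its z axis is the direction in which the lens looks: towards the robot and upward, 35 degrees from vertical. Its y axis is level.
- view_spot (a point): Point in the air 150 mm in front of the lens on its optical axis, about 213 mm above the desk: where the centre of the comb's underside shall be held, with the underside facing the lens (the comb's z along the head's z) and the comb's long side along the head's level y axis, either way round.

How it is judged:
By the outcome, as a careful person would: the job done as asked, in the order asked, and still so for the second after the job is handed in, while the arm keeps its last pose, push and grip.
It also fails if it takes over 58 s, if anything falls off the work surface, if the arm or the gripper's body presses on something with over 40 N, if the wrist force passes 120 N, or if a joint passes its speed limit or range.

## Working session

There is one attempt and no reset: what is moved stays moved. The work goes in short steps, Python scripts to look and compute and a shell command to move; the robot and the scene stay as the last step left them, time stands still between calls to the robot, and variables do not carry over. Pictures are saved under pics/ and viewed, at most 10 in all, crops included, and the job is handed in when it is done.

```bash
ls; mkdir -p pics; python3 - <<'E'
from workcell import env
import cv2,numpy as np
print(env.state())
for n in ["scene","top"]:
    s=env.snapshot(n); cv2.imwrite(f"pics/{n}0.png",s["image"]); print(n,s["camera_matrix"],s["extrinsics"],[k for k in s])
    np.savez(f"{n}0.npz",K=s["camera_matrix"],E=s["extrinsics"])
E
```

```text
pics
{'t': 0.0, 'q': array([-70.63993862,  18.44077931,  -4.01616197,  83.1764605 ,
         1.29503523,  78.54168897,  -3.26238844]), 'dq': array([-0.05013561, -0.01864623, -0.08852689,  0.03093714,  0.00352737,
        0.01478902,  0.05934322]), 'joint_torque': array([-1.22933570e-04, -4.91300440e+01, -4.03965265e-01, -3.12520838e+01,
       -6.39312551e-02,  4.39739751e-02,  2.06351515e-04]), 'tcp_pos': array([0.20676737, 0.61601199, 0.40362811]), 'tool_rot': array([-1.79886324e+02,  5.71160329e-03,  1.61447945e+02]), 'ft_force': array([-0.00482842,  0.82285637, -0.15338521]), 'ft_torque': array([-0.02028532,  0.00897787,  0.04545335]), 'grip_force': 0.0, 'width': 0.9983924860063523}
scene [[451.57061622   0.         284.95284022]
 [  0.         451.57061622 203.5726804 ]
 [  0.           0.           1.        ]] [[ 0.75000408  0.34845599 -0.56220308  0.03340121]
 [-0.66114793  0.41990749 -0.6217404  -0.56811402]
 [ 0.01942411  0.83800723  0.54531328  0.67077447]
 [ 0.          0.          0.          1.        ]] ['image', 'camera_matrix', 'extrinsics']
top [[483.08909981   0.         285.39087107]
 [  0.         483.08909981 205.52479279]
 [  0.           0.           1.        ]] [[-0.01302481  0.98793417 -0.15432573  0.42832217]
 [-0.9998262  -0.0108087   0.01519037  0.07171987]
 [ 0.01333902  0.15449676  0.98790325  1.16240766]
 [ 0.          0.          0.          1.        ]] ['image', 'camera_matrix', 'extrinsics']
```

View pics/scene0.png

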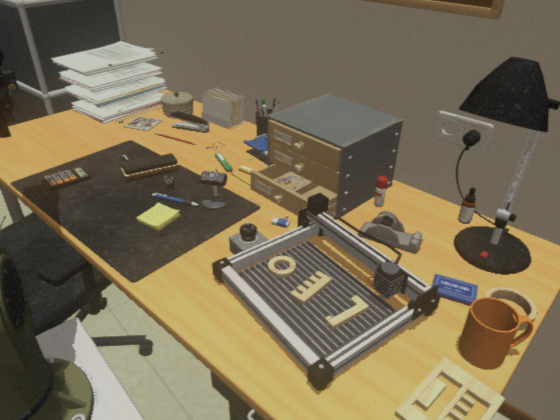

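View pics/top0.png

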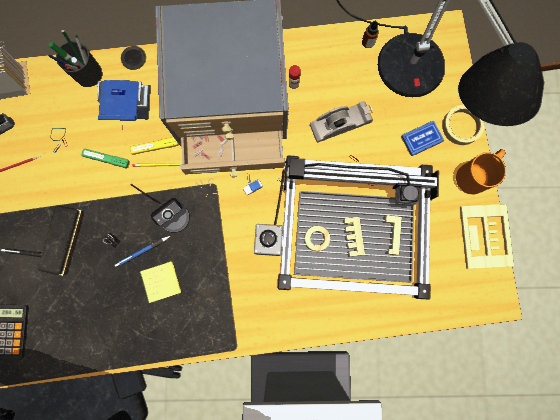

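The scene view shows the cutter (button around (250,235), comb at (311,287)) and the webcam at (213,180). The top view shows the button at (268,238), ring (317,238), comb (355,237), hook (393,235) and webcam (170,210). I'll enlarge both.

```bash
python3 - <<'E'
import cv2
def c(n,x0,y0,x1,y1,f,o):
    i=cv2.imread(f"pics/{n}.png")[y0:y1,x0:x1]
    i=cv2.resize(i,None,fx=f,fy=f,interpolation=cv2.INTER_CUBIC)
    for k in range(0,x1-x0,20): cv2.putText(i,str(x0+k),(k*f,8),0,.3,(0,0,255),1); cv2.line(i,(k*f,10),(k*f,14),(0,0,255),1)
    for k in range(0,y1-y0,20): cv2.putText(i,str(y0+k),(0,k*f+4),0,.3,(0,0,255),1)
    cv2.imwrite(f"pics/{o}.png",i)
c("top0",140,170,340,300,4,"t1"); c("scene0",190,160,380,310,4,"s1")
c("top0",240,150,440,300,4,"t2")
E
```

```text
(no output)
```

View pics/t1.png

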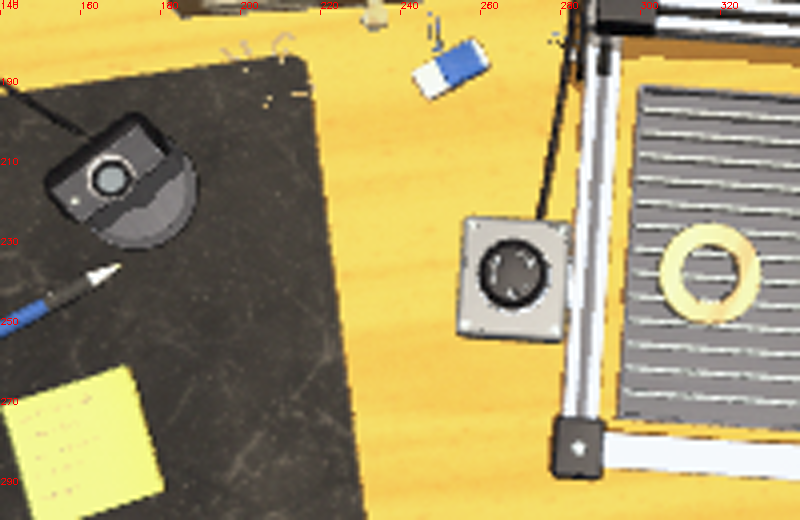

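View pics/s1.png

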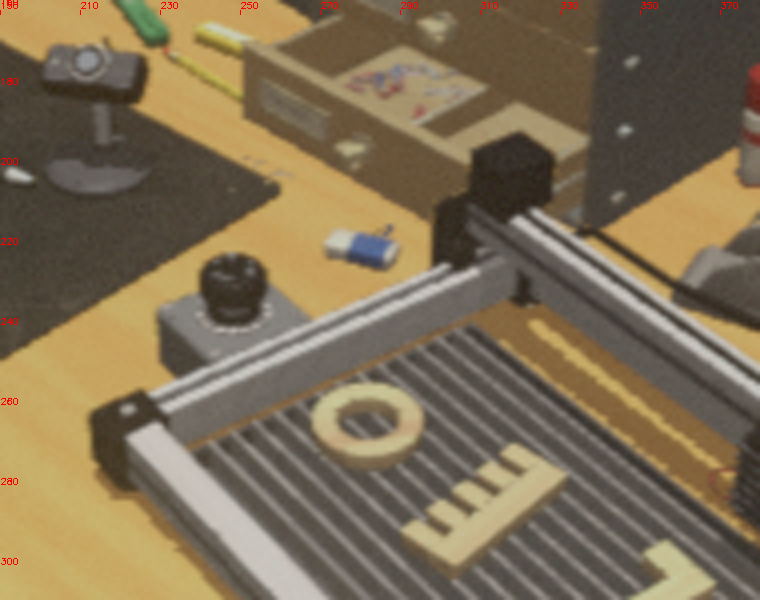

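View pics/t2.png

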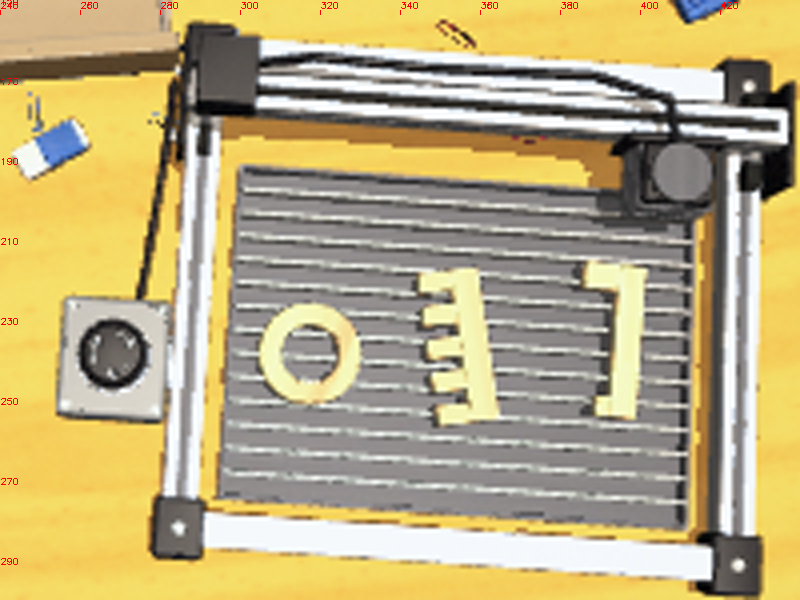

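Six-eye summary: in the top view the button crown is at (268.4,238.4), lens (168,214.5), comb top centre (354.7,236.5) with its teeth pointing left. In the scene view the crown is at (248.2,228), lens (212,175.5), comb top centre (311,285.5).

```bash
cat > h.py <<'E'
import numpy as np, cv2
from scipy.spatial.transform import Rotation as R
def ray(K,E,p):
    d=E[:3,:3]@np.array([(p[0]-K[0,2])/K[0,0],-(p[1]-K[1,2])/K[1,1],-1]); return E[:3,3],d/np.linalg.norm(d)
def tri(obs):
    A=np.zeros((3,3));b=np.zeros(3);rs=[ray(*o) for o in obs]
    for c,d in rs: P=np.eye(3)-np.outer(d,d);A+=P;b+=P@c
    x=np.linalg.solve(A,b); return x,[np.linalg.norm((np.eye(3)-np.outer(d,d))@(x-c)) for c,d in rs]
def plane(K,E,p,z):
    c,d=ray(K,E,p); return c+d*(z-c[2])/d[2]
def proj(K,E,X):
    p=E[:3,:3].T@(np.asarray(X)-E[:3,3]); return np.array([K[0,0]*p[0]/-p[2]+K[0,2],K[1,1]*p[1]/p[2]+K[1,2]])
def cam(n):
    d=np.load(n+".npz"); return d["K"],d["E"]
# shift/turn in tool axes from current state pose to a goal
def delta(p,Rg,st):
    R0=R.from_euler('xyz',st["tool_rot"],degrees=True)
    return R0.inv().apply(np.asarray(p)-st["tcp_pos"]),(R0.inv()*Rg).as_rotvec(degrees=True)
E
python3 - <<'E'
from h import *
np.set_printoptions(precision=4,suppress=True)
T=cam("top0");S=cam("scene0")
for n,a,b in [("btn",(268.4,238.4),(248.2,228)),("lens",(168,214.5),(212,175.5)),("comb",(354.7,236.5),(311,285.5))]:
    print(n,tri([(*T,a),(*S,b)]))
f=lambda x,y,z:plane(*T,(240+x/4,150+y/4),z)
g=lambda x,y,z:plane(*T,(140+x/4,170+y/4),z)
print("btn z74",g(514,274,.074),"comb z38",f(459,346,.038))
print("comb dir",f(478,268,.038)-f(499,417,.038), f(420,272,.038)-f(440,426,.038))
FL,FR,BR=f(178,528,.046),f(738,565,.046),f(748,86,.046); print(FL,FR,BR,"y dir",FL-FR,"x dir",BR-FR)
print("foot",g(138,188,.006))
print("headedge",g(45,183,.1),g(135,112,.1),g(135,112,.1)-g(45,183,.1),"lens90",g(112,178,.09))
E
```

```text
btn (array([0.5237, 0.0947, 0.0693]), [np.float64(0.0005165417649913458), np.float64(0.000516541764991289)])
lens (array([0.5781, 0.3187, 0.0872]), [np.float64(0.0008234779059152617), np.float64(0.0008234779059153353)])
comb (array([ 0.5283, -0.1063,  0.0364]), [np.float64(0.0009532175226658672), np.float64(0.0009532175226658702)])
btn z74 [0.5235 0.0941 0.074 ] comb z38 [ 0.5289 -0.1067  0.038 ]
comb dir [0.0874 0.009  0.    ] [0.0902 0.0087 0.    ]
[0.4261 0.0589 0.046 ] [ 0.401  -0.2607  0.046 ] [ 0.6808 -0.2828  0.046 ] y dir [0.025  0.3196 0.    ] x dir [ 0.2798 -0.0221  0.    ]
foot [0.5839 0.3212 0.006 ]
headedge [0.5747 0.3522 0.1   ] [0.6139 0.3035 0.1   ] [ 0.0393 -0.0487  0.    ] lens90 [0.5784 0.3177 0.09  ]
```

Triangulated heights agree with the text (crown about 72, comb top about 37, lens about 89 mm). The frame yaw is about -4.5°, and the button position fits the frame. Next I'll compute the move above the button.

```bash
cat >> h.py <<'E'
def down(ydeg): # tool pointing down, closing axis at azimuth ydeg
    return R.from_euler('xyz',[180,0,ydeg+90],degrees=True)
def show(p,Rg):
    from workcell import env
    st=env.state(); t,a=delta(p,Rg,st); print("shift",np.round(t,4),"turn",np.round(a,2)); return st
E
python3 - <<'E'
from h import *
show([.5236,.0943,.40],down(110))
E
```

```text
shift [-0.4664 -0.3938  0.0045] turn [-1.000e-01 -3.000e-02 -3.855e+01]
```

```bash
python3 -m jog '[[1,-0.031,-0.026,0,0,0,-2.6],[1,-0.062,-0.053,0,0,0,-5.1],[1,-0.093,-0.079,0,0,0,-7.7],[1,-0.124,-0.105,0.001,0,0,-10.3],[1,-0.155,-0.131,0.001,0,0,-12.8],[1,-0.187,-0.158,0.002,0,0,-15.4],[1,-0.218,-0.184,0.002,0,0,-18],[1,-0.249,-0.21,0.002,0,0,-20.6]]'; python3 - <<'E'
from h import *
st=show([.5236,.0943,.36],down(110)); print(st["q"])
E
```

```text
t: 0.77
tcp_pos: [0.3767, 0.3358, 0.4024]
tool_rot: [-180.0, -0.0, -177.8]
ft_force: [0.4, 0.4, 0.3]
width: 0.999
grip_force: 0.0
shift [-0.1377 -0.2469  0.0425] turn [-1.000e-02 -2.000e-02 -1.782e+01]
[-5.06361182e+01  6.88181949e-01  5.96508924e+00  1.03800822e+02
 -7.63284576e-02  7.55350819e+01  4.75235370e+01]
```

```bash
python3 -m jog '[[1,-0.018,-0.031,0.006,0,0,-2.2],[1,-0.035,-0.062,0.011,0,0,-4.5],[1,-0.052,-0.093,0.016,0,0,-6.7],[1,-0.07,-0.124,0.021,0,0,-9],[1,-0.087,-0.155,0.027,0,0,-11.2],[1,-0.104,-0.186,0.032,0,0,-13.5],[1,-0.121,-0.217,0.037,0,0,-15.7],[1,-0.138,-0.247,0.0425,0,0,-17.8]]'; python3 -m jog '[[1,0,0,0,0,0,0],[1,0,0,0,0,0,0]]'; python3 - <<'E'
from h import *
from workcell import env
st=show([.5236,.0943,.36],down(110)); print(st["q"],st["tcp_pos"],st["ft_force"])
s=env.snapshot("wrist"); cv2.imwrite("pics/w1.png",s["image"]); np.savez("w1.npz",K=s["camera_matrix"],E=s["extrinsics"])
print(s["extrinsics"].round(4)); print(proj(s["camera_matrix"],s["extrinsics"],[.5236,.0943,.074]))
E
```

```text
t: 1.43
tcp_pos: [0.5232, 0.0942, 0.3599]
tool_rot: [180.0, -0.0, -160.1]
ft_force: [0.3, 0.2, 0.0]
width: 0.998
grip_force: 0.0
t: 1.6
tcp_pos: [0.5233, 0.0937, 0.3595]
tool_rot: [-180.0, -0.1, -160.5]
ft_force: [0.4, 0.4, -0.2]
width: 1.001
grip_force: 0.0
shift [-0.0005  0.0005 -0.0005] turn [-0.03 -0.09 -0.45]
[-33.50416749   5.49480068  21.8277478  104.20107235  -2.11993319
  70.79176579  98.48177838] [0.52325019 0.09366878 0.35952514] [ 0.36076579  0.41056683 -0.16815729]
[[-3.337e-01 -9.126e-01 -2.363e-01  4.595e-01]
 [ 9.427e-01 -3.231e-01 -8.330e-02  6.930e-02]
 [-3.000e-04 -2.506e-01  9.681e-01  3.387e-01]
 [ 0.000e+00  0.000e+00  0.000e+00  1.000e+00]]
[279.1425972  204.33084397]
```

View pics/w1.png

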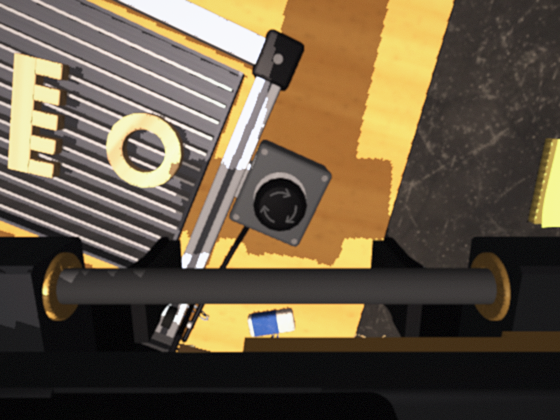

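The wrist view shows the button crown at (281,203.5); the prediction was (279,204), so they agree within 1 mm. I'll descend straddling the head and grip it.

```bash
python3 -m jog '[[1,0,0.001,0.03,0,0,0],[1,0,0.001,0.06,0,0,0],[1,0,0.001,0.085,0,0,0],[1,0,0.001,0.105,0,0,0],[1,0,0.001,0.117,0,0,0],[1,0,0.001,0.1215,0,0,0],[0.4,0,0.001,0.1215,0,0,0],[0.0,0,0.001,0.1215,0,0,0]]'; python3 -m jog '[[-0.3,0,0,0,0,0,0],[-1,0,0,0,0,0,0],[-1,0,0,0,0,0,0],[-1,0,0,0,0,0,0],[-1,0,0,0,0,0,0]]'
```

```text
t: 2.32
tcp_pos: [0.5229, 0.0976, 0.2397]
tool_rot: [180.0, 0.1, -160.1]
ft_force: [-0.1, 0.6, 0.5]
width: 0.918
grip_force: 0.0
t: 2.73
tcp_pos: [0.5226, 0.097, 0.2392]
tool_rot: [180.0, 0.1, -160.2]
ft_force: [0.4, 0.2, -0.1]
width: 0.555
grip_force: 0.0
```

```bash
python3 -m jog '[[-1,0,-0.002,0.001,0,0,0],[-1,0,-0.002,0.001,0,0,0],[-1,0,-0.002,0.001,0,0,0],[-1,0,-0.002,0.001,0,0,0],[-1,0,-0.002,0.001,0,0,0]]'
```

```text
t: 3.15
tcp_pos: [0.5231, 0.096, 0.2379]
tool_rot: [179.9, 0.0, -160.1]
ft_force: [-1.5, 4.1, 2.4]
width: 0.443
grip_force: 30.0
```

```bash
python3 -m jog '[[-1,0,0.001,0.002,0,0,0],[-1,0,0.001,0.004,0,0,0],[-1,0,0.001,0.006,0,0,0],[-1,0,0.001,0.007,0,0,0],[-1,0,0.001,0.008,0,0,0],[-1,0,0.001,0.0085,0,0,0],[-1,0,0.001,0.009,0,0,0]]'
```

```text
t: 3.73
tcp_pos: [0.5231, 0.0961, 0.2298]
tool_rot: [180.0, 0.0, -160.2]
ft_force: [-5.7, 2.4, 13.3]
width: 0.438
grip_force: 30.0
```

```bash
python3 -m jog '[[-1,0,0,0.0005,0,0,0],[-1,0,0,0.001,0,0,0],[-1,0,0,0.0015,0,0,0],[-1,0,0,0.0015,0,0,0]]'
```

```text
t: 4.07
tcp_pos: [0.5231, 0.096, 0.2295]
tool_rot: [179.9, 0.0, -160.2]
ft_force: [-8.1, 3.0, 19.9]
width: 0.44
grip_force: 30.0
```

The push is against a hard stop (20 N, 8.4 mm of travel). Now I'll turn clockwise while rising.

```bash
python3 -m jog '[[-1,0,0,-0.0015,0,0,0],[-1,0,0,-0.0032,0,0,6],[-1,0,0,-0.0045,0,0,12],[-1,0,0,-0.0057,0,0,18],[-1,0,0,-0.007,0,0,24]]'
```

```text
t: 4.48
tcp_pos: [0.5228, 0.0969, 0.2337]
tool_rot: [179.9, 0.0, 175.6]
ft_force: [0.6, 6.0, -1.0]
width: 0.441
grip_force: 30.0
```

```bash
python3 -m jog '[[-1,0,0,-0.0012,0,0,6],[-1,0,0,-0.0025,0,0,12],[-1,0,0,-0.0036,0,0,17],[-1,0,0,-0.004,0,0,19.5],[-1,0,0,-0.004,0,0,19.5]]'; python3 -c "
from workcell import env;print(env.state()['ft_torque'],env.state()['q'])"
```

```text
t: 4.9
tcp_pos: [0.5229, 0.0974, 0.2379]
tool_rot: [179.9, 0.0, 156.3]
ft_force: [0.0, 7.2, 0.2]
width: 0.439
grip_force: 30.0
[ 1.48907375 -0.07099461  0.16069981] [-37.54530502  13.33093137  26.92937259 111.53573842  -7.27615881
  56.67531283  59.07931341]
```

```bash
python3 -m jog '[[-1,0,0,-0.0002,0,0,1],[-1,0,0,-0.0002,0,0,2],[-1,0,0,-0.0002,0,0,2]]'; python3 -c "
from workcell import env;print(env.state()['ft_torque'])"; python3 -m jog '[[-0.3,0,0,0,0,0,0],[0,0,0,0,0,0,0],[0.5,0,0,0,0,0,0],[1,0,0,0,0,0,0],[1,0,0,0,0,0,0],[1,0,0,0,0,0,0],[1,0,0,0,0,0,0]]'
```

```text
t: 5.15
tcp_pos: [0.5229, 0.0976, 0.2381]
tool_rot: [179.9, 0.0, 154.4]
ft_force: [-0.1, 6.5, -0.1]
width: 0.445
grip_force: 30.0
[ 1.52051103 -0.20046144  0.41467105]
t: 5.73
tcp_pos: [0.5229, 0.0953, 0.2383]
tool_rot: [-180.0, 0.0, 154.3]
ft_force: [0.2, 0.0, -0.5]
width: 0.791
grip_force: 0.0
```

Turn torque rose at the stop, so the head should be up. I'll lift off and check both the button height and the comb from the wrist camera.

```bash
python3 -m jog '[[1,0,0,0,0,0,0],[1,0,0,0,0,0,0],[1,0,0,0,0,0,0],[1,0,0,-0.03,0,0,0],[1,0,0,-0.06,0,0,0],[1,0,0,-0.09,0,0,0],[1,0,0,-0.11,0,0,0],[1,0,0,-0.11,0,0,0]]'; python3 - <<'E'
from h import *
st=show([.529,-.1065,.35],down(95.8)); print(st["q"])
E
```

```text
t: 6.4
tcp_pos: [0.5244, 0.096, 0.3534]
tool_rot: [179.6, 0.3, 154.3]
ft_force: [1.3, 0.5, 0.3]
width: 1.001
grip_force: 0.0
shift [-0.0918 -0.1806  0.0028] turn [  0.26   0.43 -31.45]
[-39.37864008   5.83456598  27.98485437 104.86535785  -3.00955488
  69.51355652  53.8602395 ]
```

```bash
python3 -m jog '[[1,-0.015,-0.03,0,0,0,-5.2],[1,-0.031,-0.06,0,0,0,-10.5],[1,-0.046,-0.09,0,0,0,-15.7],[1,-0.061,-0.12,0,0,0,-21],[1,-0.077,-0.15,0.002,0,0,-26.2],[1,-0.092,-0.18,0.004,0,0,-31.4],[1,-0.092,-0.18,0.004,0,0,-31.4],[1,-0.092,-0.18,0.004,0,0,-31.4]]'; python3 - <<'E'
from h import *
from workcell import env
st=show([.529,-.1065,.35],down(95.8)); print(st["q"],st["tcp_pos"],st["tool_rot"])
ims={}
for n in ["wrist","scene","top"]:
    s=env.snapshot(n); ims[n]=s["image"]; np.savez(n+"2.npz",K=s["camera_matrix"],E=s["extrinsics"])
    print(n,[proj(s["camera_matrix"],s["extrinsics"],X).round(1) for X in ([.529,-.1065,.038],[.5236,.095,.074],[.5236,.095,.066])])
sc=cv2.resize(ims["scene"][205:265,215:290],None,fx=5,fy=5,interpolation=cv2.INTER_CUBIC)
cv2.imwrite("pics/w2raw.png",ims["wrist"])
w=cv2.resize(ims["wrist"][0:240,90:490],None,fx=2,fy=2,interpolation=cv2.INTER_CUBIC)[:, :420*2]
c=np.zeros((600,800,3),np.uint8); c[:300,:375]=sc
r=cv2.resize(ims["top"][215:265,245:300],None,fx=6,fy=6,interpolation=cv2.INTER_CUBIC); c[:300,400:730]=r
ww=cv2.resize(ims["wrist"][0:225,:],(746,300),interpolation=cv2.INTER_CUBIC); c[300:,:746]=ww
cv2.imwrite("pics/mix.png",c); cv2.imwrite("pics/w2.png",w)
E
```

```text
t: 7.07
tcp_pos: [0.5272, -0.1085, 0.3438]
tool_rot: [-180.0, -0.1, -174.6]
ft_force: [-0.5, 0.9, 0.0]
width: 0.999
grip_force: 0.0
shift [-0.002   0.0018 -0.0062] turn [-0.02 -0.06 -0.38]
[-24.18200248   7.62435544  35.85285686 104.8538426   -4.73236896
  69.0709881  108.5474386 ] [ 0.5271787  -0.10852398  0.34379285] [-1.79979100e+02 -6.01920870e-02 -1.74580045e+02]
wrist [array([280.5, 198.9]), array([571.9, 230.2]), array([563.4, 226.7])]
scene [array([311.8, 284.8]), array([248.3, 226.2]), array([248.3, 229.1])]
top [array([354.7, 236.5]), array([268.1, 238.5]), array([268.2, 238.8])]
```

View pics/mix.png

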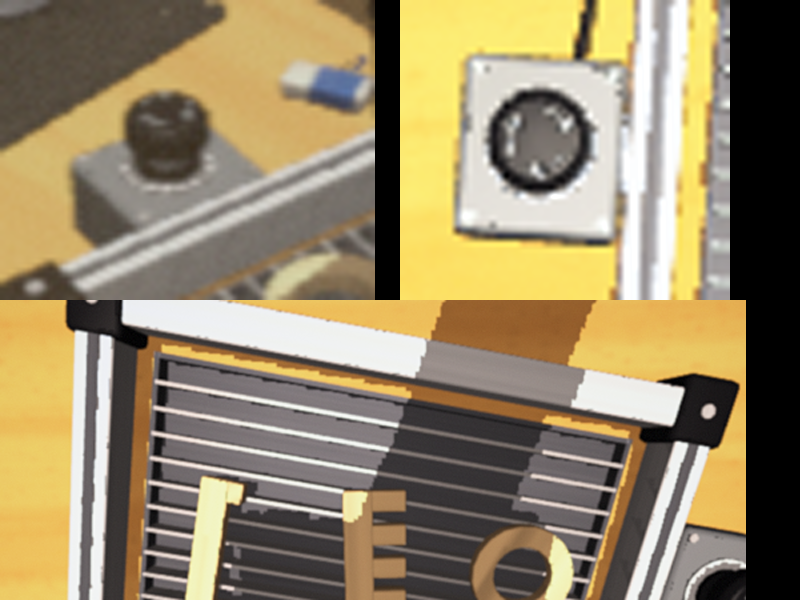

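The button is up: its top edge is at scene row 223.4, against 223.2 before. The comb in the wrist view is partly shadowed, so I'll look closer.

```bash
python3 - <<'E'
import cv2
i=cv2.imread("pics/w2raw.png")[120:270,190:390]
cv2.imwrite("pics/w2c.png",cv2.resize(i,None,fx=4,fy=4,interpolation=cv2.INTER_CUBIC))
E
```

```text
(no output)
```

View pics/w2c.png

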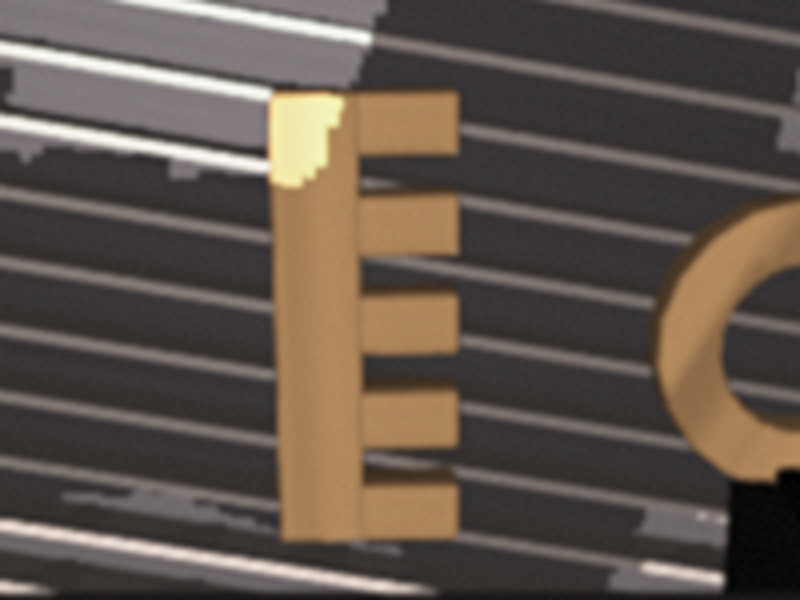

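The comb's top-face corners in the crop are (270,93), (459,91), (283,541) and (460,541); teeth point right in the image, which is world +y.

```bash
python3 - <<'E'
from h import *
np.set_printoptions(precision=4,suppress=True)
W=cam("wrist2")
c=[plane(*W,(190+x/4,120+y/4),.038) for x,y in [(270,93),(459,91),(283,541),(460,541)]]
print(np.array(c),np.mean(c,0))
print("ydeg",[np.degrees(np.arctan2(*(b-a)[1::-1])) for a,b in [(c[2],c[0]),(c[3],c[1])]][:], [c[0]-c[2],c[1]-c[3],c[1]-c[0],c[3]-c[2]])
T=cam("top2");m=np.array([354.7,236.5])
print(tri([(*T,m),(*W,proj(*W,np.mean(c,0)))]))
print("foot check")
show([.5285,-.1072,.35],down(95.4))
E
```

```text
[[ 0.488  -0.1277  0.038 ]
 [ 0.4844 -0.0926  0.038 ]
 [ 0.577  -0.1178  0.038 ]
 [ 0.5736 -0.0823  0.038 ]] [ 0.5308 -0.1051  0.038 ]
ydeg [np.float64(-173.6606208945852), np.float64(-173.41415631645194)] [array([-0.0889, -0.0099, -0.    ]), array([-0.0893, -0.0103,  0.    ]), array([-0.0037,  0.0351,  0.    ]), array([-0.0033,  0.0355, -0.    ])]
(array([ 0.5283, -0.1053,  0.047 ]), [np.float64(0.0002402525371263185), np.float64(0.0002402525371261845)])
foot check
shift [-0.0003 -0.0027 -0.006 ] turn [ 0.05 -0.03  0.43]
```

```bash
python3 -m jog '[[1,0,0,0,0,0,0],[1,0,0,0,0,0,0]]'; python3 - <<'E'
from h import *
st=show([.5297,-.106,.250],down(96.1)); print(st["tcp_pos"])
E
```

```text
t: 7.38
tcp_pos: [0.528, -0.1046, 0.3443]
tool_rot: [180.0, -0.0, -174.1]
ft_force: [-0.4, -1.6, -0.6]
width: 0.999
grip_force: 0.0
shift [-0.0015 -0.0016  0.0943] turn [ 0.02 -0.01 -0.22]
[ 0.52802184 -0.10460099  0.34432684]
```

```bash
python3 -m jog '[[1,-0.0015,-0.0015,0.025,0,0,0],[1,-0.0015,-0.0015,0.05,0,0,0],[1,-0.0015,-0.0015,0.075,0,0,0],[1,-0.0015,-0.0015,0.094,0,0,0],[1,-0.0015,-0.0015,0.094,0,0,0],[1,-0.0015,-0.0015,0.094,0,0,0]]';python3 - <<'E'
from h import *
st=show([.5297,-.106,.211],down(96.1)); print(st["tcp_pos"],st["ft_force"])
E
```

```text
t: 7.88
tcp_pos: [0.5293, -0.1067, 0.25]
tool_rot: [180.0, -0.1, -174.2]
ft_force: [0.9, 0.1, 0.4]
width: 1.001
grip_force: 0.0
shift [-0.0006  0.0007  0.039 ] turn [ 0.   -0.12 -0.3 ]
[ 0.52927887 -0.10671683  0.24995652] [0.88799035 0.06479327 0.43184687]
```

```bash
python3 -m jog '[[1,0,0,0.012,0,0,0],[1,0,0,0.024,0,0,0],[1,0,0,0.034,0,0,0],[1,0,0,0.039,0,0,0],[1,0,0,0.039,0,0,0],[0.5,0,0,0.039,0,0,0],[0.2,0,0,0.039,0,0,0],[-0.2,0,0,0.039,0,0,0]]'
```

```text
t: 8.55
tcp_pos: [0.5298, -0.1075, 0.212]
tool_rot: [-180.0, 0.1, -174.3]
ft_force: [0.3, -0.1, -0.0]
width: 0.855
grip_force: 0.0
```

```bash
python3 -m jog '[[-0.2,0,0,0,0,0,0],[-1,0,0,0,0,0,0],[-1,0,0,0,0,0,0],[-1,0,0,0,0,0,0],[-1,0,0,0,0,0,0],[-1,0,0,0,0,0,0],[-1,0,0,0,0,0,0],[-1,0,0,0,0,0,0]]'
```

```text
t: 9.22
tcp_pos: [0.5295, -0.1074, 0.2115]
tool_rot: [180.0, 0.0, -174.2]
ft_force: [0.8, 0.3, -0.1]
width: 0.406
grip_force: 30.0
```

Gripped with 30 N at 35 mm width. I'll lift, then go to a place from which the wrist camera can see the webcam.

```bash
python3 -m jog '[[-1,0,0,-0.01,0,0,0],[-1,0,0,-0.03,0,0,0],[-1,0,0,-0.06,0,0,0],[-1,0,0,-0.09,0,0,0],[-1,0,0,-0.12,0,0,0],[-1,0,0,-0.15,0,0,0],[-1,0,0,-0.18,0,0,0],[-1,0,0,-0.2,0,0,0]]'; python3 - <<'E'
from h import *
st=show([.54,.222,.42],down(39)); print(st["q"])
E
```

```text
t: 9.88
tcp_pos: [0.5295, -0.1081, 0.4154]
tool_rot: [-180.0, 0.2, -174.3]
ft_force: [0.6, 0.3, -0.1]
width: 0.411
grip_force: 30.0
shift [-0.0433  0.3274 -0.0045] turn [ 0.1   0.23 56.71]
[-25.32140206   4.59780546  36.23658818  99.19042138  -2.84227101
  76.88028702 107.17324958]
```

```bash
python3 -m jog '[[-1,-0.003,0.025,0,0,0,4],[-1,-0.007,0.05,0,0,0,9],[-1,-0.01,0.08,0,0,0,14],[-1,-0.014,0.11,0,0,0,19],[-1,-0.018,0.14,0,0,0,24],[-1,-0.022,0.17,0,0,0,29],[-1,-0.026,0.2,0,0,0,34],[-1,-0.03,0.23,0,0,0,39]]'; python3 - <<'E'
from h import *
st=show([.54,.222,.42],down(39)); print(st["q"])
E
```

```text
t: 10.55
tcp_pos: [0.536, 0.1255, 0.4123]
tool_rot: [180.0, 0.0, 146.5]
ft_force: [0.4, 0.3, -1.2]
width: 0.406
grip_force: 30.0
shift [ 0.0499  0.0827 -0.0077] turn [ 0.04  0.02 17.48]
[-40.68760239   5.98289109  26.7487739   97.785796    -2.77003542
  76.83526692  43.04080365]
```

```bash
python3 -m jog '[[-1,0.014,0.024,-0.002,0,0,5],[-1,0.028,0.047,-0.004,0,0,10],[-1,0.042,0.07,-0.006,0,0,15],[-1,0.05,0.083,-0.008,0,0,17.5],[-1,0.05,0.083,-0.008,0,0,17.5],[-1,0.05,0.083,-0.008,0,0,17.5]]'; python3 - <<'E'
from h import *
from workcell import env
st=env.state(); print(st["tcp_pos"],st["tool_rot"],st["q"])
s=env.snapshot("wrist"); i=s["image"]; W=(s["camera_matrix"],s["extrinsics"]); np.savez("w3.npz",K=W[0],E=W[1])
u=proj(*W,[.578,.318,.09]); print(u)
x,y=[int(max(0,v-d)) for v,d in zip(u,(100,75))]; x=min(x,360); y=min(y,270); print("crop",x,y)
cv2.imwrite("pics/w3.png",cv2.resize(i[y:y+150,x:x+200],None,fx=4,fy=4,interpolation=cv2.INTER_CUBIC)); cv2.imwrite("pics/w3raw.png",i)
E
```

```text
t: 11.05
tcp_pos: [0.5398, 0.2217, 0.4198]
tool_rot: [-180.0, 0.0, 129.4]
ft_force: [-0.1, -0.3, 0.2]
width: 0.406
grip_force: 30.0
[0.53978381 0.22167568 0.41977524] [-1.79984042e+02  4.71847078e-02  1.29396129e+02] [-46.42702655  10.10497033  24.50052397  92.57733641  -4.2112481
  78.24351495  17.99297286]
[389.63087548 126.63969136]
crop 289 51
```

View pics/w3.png

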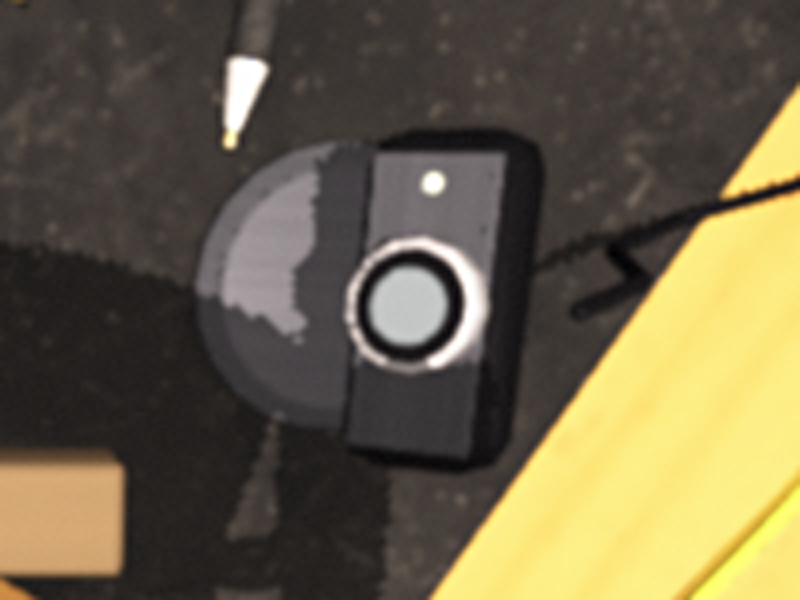

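The lens centre is at crop (411,304) = pixel (391.8,127), against a predicted (389.6,126.6). The head's level edges run (377,152)-(345,445) and (508,153)-(472,457).

```bash
cat > tgt.py <<'E'
from h import *
W=cam("w3");T=cam("top0");S=cam("scene0")
w=lambda x,y:(289+x/4,51+y/4)
L,e=tri([(*W,w(411,304)),(*T,(168,214.5)),(*S,(212,175.5))])
az=[]
for a,b,z in [((377,152),(345,445),.077),((508,153),(472,457),.097)]:
    d=plane(*W,w(*b),z)-plane(*W,w(*a),z); az.append((np.degrees(np.arctan2(d[1],d[0])),np.linalg.norm(d)))
A0=np.mean([a[0] for a in az])%180  # level edge azimuth
E
python3 - <<'E'
from tgt import *
print(L,e,az,A0,plane(*W,w(411,304),.09))
E
```

```text
[0.57895669 0.31913761 0.08698156] [np.float64(0.0013163355199355894), np.float64(0.0007625100167395418), np.float64(0.0013429904848706348)] [(np.float64(-53.09187950516757), np.float64(0.05992825618686812)), (np.float64(-52.39156086888067), np.float64(0.05841463322919506))] 127.25827981297589 [0.5795074  0.31886995 0.09      ]
```

```bash
cat > goal.py <<'E'
from h import *
L=np.array([.579,.319,.0895]); a=np.radians(217.6); s=np.sin(np.radians(35)); c=np.cos(np.radians(35))
hz=np.array([s*np.cos(a),s*np.sin(a),c]); V=L+.15*hz
ty=np.array([-c*np.cos(a),-c*np.sin(a),s]); tz=-hz; tx=np.cross(ty,tz)
RG=R.from_matrix(np.c_[tx,ty,tz]); PG=V+.1855*hz
if __name__=="__main__":
    np.set_printoptions(precision=4,suppress=True)
    print(V,PG,RG.as_euler('xyz',degrees=True)); st=show(PG+.06*hz,RG); show(PG,RG); print(st["tcp_pos"],st["tool_rot"],st["q"],st["ft_force"])
E
python3 goal.py
```

```text
[0.5108 0.2665 0.2124] [0.4265 0.2016 0.3643] [145.    0.  127.6]
shift [ 0.0585 -0.1341  0.0063] turn [-35.02  -0.45   1.64]
shift [ 0.0575 -0.0997  0.0554] turn [-35.02  -0.45   1.64]
[0.5401 0.2202 0.4198] [-179.9758    0.063   129.2698] [-46.3641  10.0735  24.5762  92.6174  -4.1925  78.2406  18.0032] [-0.3429 -1.0883 -0.6084]
```

```bash
python3 -m jog '[[-1,0.008,-0.018,0.001,-5,0,0.2],[-1,0.017,-0.036,0.002,-10,-0.1,0.5],[-1,0.025,-0.055,0.003,-15,-0.2,0.7],[-1,0.034,-0.075,0.004,-20,-0.25,0.9],[-1,0.042,-0.095,0.005,-25,-0.3,1.2],[-1,0.05,-0.115,0.006,-30,-0.4,1.4],[-1,0.0585,-0.134,0.006,-35,-0.45,1.6],[-1,0.0585,-0.134,0.006,-35,-0.45,1.6]]'; python3 -m jog '[[-1,0,0,0,0,0,0],[-1,0,0,0,0,0,0]]'; python3 goal.py
```

```text
t: 11.77
tcp_pos: [0.4144, 0.1867, 0.4125]
tool_rot: [147.7, -0.3, 128.1]
ft_force: [0.1, 0.4, 0.5]
width: 0.412
grip_force: 30.0
t: 11.93
tcp_pos: [0.4166, 0.1844, 0.4143]
tool_rot: [147.6, -0.3, 127.6]
ft_force: [0.1, -0.4, -0.2]
width: 0.408
grip_force: 30.0
[0.5108 0.2665 0.2124] [0.4265 0.2016 0.3643] [145.    0.  127.6]
shift [ 0.0076 -0.014  -0.0079] turn [-2.6  -0.23 -0.1 ]
shift [ 0.0073 -0.0113  0.0521] turn [-2.6  -0.23 -0.1 ]
[0.4166 0.1844 0.4143] [147.5962  -0.2519 127.6433] [-22.5988 -17.2531  -1.3161 121.293  -11.2025  44.8717  19.3589] [ 0.1318 -0.39   -0.2072]
```

```bash
python3 -m jog '[[-1,0.001,-0.002,0.01,-0.5,0,0],[-1,0.003,-0.004,0.02,-1,-0.1,0],[-1,0.005,-0.006,0.03,-1.5,-0.2,0],[-1,0.006,-0.009,0.042,-2,-0.2,-0.1],[-1,0.0073,-0.0113,0.052,-2.6,-0.2,-0.1],[-1,0.0073,-0.0113,0.052,-2.6,-0.2,-0.1],[-1,0.0073,-0.0113,0.052,-2.6,-0.2,-0.1]]'; python3 goal.py
```

```text
t: 12.52
tcp_pos: [0.4252, 0.2055, 0.3643]
tool_rot: [145.0, -0.1, 128.1]
ft_force: [1.1, -0.3, -0.1]
width: 0.406
grip_force: 30.0
[0.5108 0.2665 0.2124] [0.4265 0.2016 0.3643] [145.    0.  127.6]
shift [-0.0035 -0.0011 -0.0608] turn [-0.02 -0.4   0.34]
shift [-0.0039 -0.0011 -0.0008] turn [-0.02 -0.4   0.34]
[0.4252 0.2055 0.3643] [145.0233  -0.1323 128.1058] [-24.4228 -13.5428  -1.6589 124.9323 -12.8534  34.8982  20.2435] [ 1.0533 -0.2636 -0.0611]
```

```bash
python3 -m jog '[[-1,-0.003,-0.001,-0.0005,0,0,0],[-1,-0.003,-0.001,-0.0005,0,0,0],[-1,-0.003,-0.001,-0.0005,0,0,0],[-1,-0.003,-0.001,-0.0005,0,0,0],[-1,-0.003,-0.001,-0.0005,0,0,0],[-1,-0.003,-0.001,-0.0005,0,0,0]]'; python3 goal.py | tail -2; python3 - <<'E'
from goal import *
from workcell import env
c=np.zeros((600,800,3),np.uint8)
# comb underside corners at the goal (tool x = -/+ comb x), teeth toward +tool y
for k,(n,w) in enumerate([("scene",0),("top",400)]):
    s=env.snapshot(n); M=(s["camera_matrix"],s["extrinsics"]); i=s["image"]; u=proj(*M,V).astype(int); x,y=u-[33,33]; print(n,x,y,6)
    P=[V+i_*.045*tx+j*.018*ty+h*hz for h in (0,.012) for i_,j in ((-1,-1),(-1,1),(1,1),(1,-1))]
    r=cv2.resize(i[y:y+66,x:x+66],(396,396),interpolation=cv2.INTER_CUBIC)
    for p in P: q=((proj(*M,p)-[x,y])*6).astype(int); cv2.circle(r,tuple(int(v) for v in q),2,(0,0,255),-1)
    c[:396,w:w+396]=r
cv2.imwrite("pics/fin.png",c[:400])
E
```

```text
t: 13.02
tcp_pos: [0.4265, 0.202, 0.3644]
tool_rot: [144.9, -0.1, 128.0]
ft_force: [0.7, -0.5, -0.1]
width: 0.412
grip_force: 30.0
shift [-0.0003 -0.0002 -0.0001] turn [ 0.06 -0.31  0.26]
[0.4265 0.202  0.3644] [144.9363  -0.1032 127.994 ] [-24.0105 -13.5985  -1.5427 124.9846 -13.2176  34.8945  20.9116] [ 0.7111 -0.4734 -0.0549]
scene 163 112 6
top 146 206 6
```

View pics/fin.png

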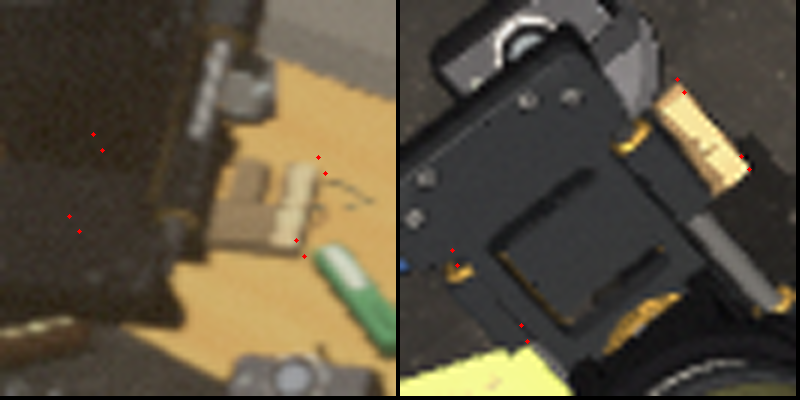

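The final view shows the comb's free end on the predicted corners to within about 1 px (2 mm) in both cameras. The grip is steady, so I'm handing the job in.

```bash
python3 -c "
from workcell import env; print(env.job_done())"
```

```text
the job is handed in; nothing more can be done
None
```

I pushed the stop button down to its stop, turned it clockwise and saw it fully up again, then handed in at about 13 s with the comb held still at the inspection spot, within about 2 mm and 0.5° of the target by my measurements.

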